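# Release the hob's child lock with two fingertips and start it

### The arm

A 6-joint arm with a two-finger parallel gripper is mounted at the origin on the work surface. World frame = base frame: x ahead of the robot, y to its left, z up, the work surface at z = 0. Lengths are in m, angles in rad, forces in N, time in s.
With the tool pointing down it reaches from about 0.375 to 0.975 m from the base axis. Payload 3.8 kg.
Tool frame: the origin (TCP) lies at the very end of the fingers, on their centre line; the grasp point (between the pads) lies 19 mm behind it; y points along the fingers, x is the direction in which the jaws open and shut, and the axes are right-handed (so a half turn about y gives the same grasp; the last joint's range is limited). The gripper opens to 85 mm and grips with 20 to 120 N. Pads are 22 mm wide; open, the fingers measure 114 mm over their backs; the gripper's body (76 mm by 85 mm) begins 54 mm behind the grasp point. The pads swing forward as they close: fully open they stand 13 mm farther back than shut.
Start: joints at [1.194, 0.264, 1.604, -0, 1.274, -0.037], TCP at [0.225, 0.636, 0.231] pointing down, gripper open.
Joint ranges: [-2.63, 2.63], [-0.94, 2.18], [0.31, 2.57], [-1.31, 4.45], [0, 2.66], [-2.55, 2.55]. Speed limits (rad/s): [2.57, 2.57, 3.14, 3.14, 3.14, 3.14].

### API

Orientations are given as a rotation vector (axis times angle).
In Python, from workcell import bot, cams gives the robot as it stands.
- The arm moves only by the tool play_rows, never from a script. Its argument "motion" is a list of rows, each a list of 2 entries, a list of its own where there are three numbers: the shift along the world's x, y, z normalised to -1 to 1, where 1 is 400 mm, then the turn, a rotation vector about the world's x, y, z normalised to -1 to 1, where 1 is pi/4 rad. In form: [[[tx, ty, tz], [ax, ay, az]], ...]. A call has 1 to 10 rows; each row is the pose to reach, as a shift and turn from the pose commanded when the call began; what a row does not reach only later rows make up. A row lasts 1/8 s, in which the tool goes at most 62.5 mm and 10.7 degrees, less where a joint would pass 70% of its speed; a pose out of reach is approached as far as the arm can. A call with a number of a shift or a turn outside -1 to 1 is refused whole. A call with a gripper value outside its range is refused whole. "gripper" is the closure, from 0 (fully open) to 1 (shut), set as the call begins (left out, the last holds). The fingers move at their own pace and stop on an object; "squeeze" is the grip in N (left out, the last holds). Time passes only in rows, so rows that repeat a pose let the fingers close. It gives the time, the measured TCP pose, the force and the opening at its end, in the units of the state.
- bot.read_state(): the state, without advancing time (a new reading comes with each control period).
- cams.read_camera(name): name is "scene" or "top" or "wrist"; returns (picture, depth): 420x560x3 uint8, red, green, blue; 420x560 float32, m along the optical axis (not along the pixel's ray), 0 where there is no reading.
- cams.calibration(name): a dict with "mtx" (3x3 intrinsics, pixels), "k1" (the pictures are not rectified: a ray, as slopes to the right and down, at radius r is drawn at 1 + k1 r^2 times it, then the intrinsics apply), "R" (3x3) and "t" (3): a world point X has camera coordinates R X + t; the wrist camera has in their place "tool_from_camera" (4x4, takes a point from camera to tool coordinates, whose origin is the TCP and whose axes are the tool frame's). Camera axes: x right, y down, z forward; pixel columns grow to the right and rows downward; lengths in m; the calibration is good to about 2 mm. A picture is of the moment at which its call begins: read the wrist's pose just before it. calibration takes no time and is no camera call.
- bot.finish_job(): hands the job in, once; it reports no verdict.
Trained networks look in the newest picture that a camera, given by its name, has taken for a name from the list of things; names that differ only in an ending like _2 or _b are one class to them, and where a whole thing is asked for, a point or a joint stands for the part that bears it (a point fixed in the world has none). Each returns a list of dicts, best first, with "conf" (0 to 1); they miss things now and then, are a little off and sometimes report something else, mostly with a low value. They report only what shows in the picture. A call takes as long as a camera call.
- cams.recognise(camera, label): "xyz" ([x, y, z] in m, in the coordinates of the camera as it stood for that picture, good to about 4 mm: the middle of the surface that is visible of it).
- cams.regions_of(camera, label): "mask" (420x560 bool, what is visible of it).
- cams.mark_of(camera, label): "xyz" ([x, y, z] in m, in the coordinates of the camera as it stood for that picture, good to about 4 mm: a listed point, or the origin of a listed thing).
The state is a dict: "time": time; "q": joint angles; "joint_vel": joint speeds; "joint_torque": joint torques, N m; "tool_pos": TCP position; "tcp_rot": TCP orientation; "wrist_force": force on the tool from outside, world axes, zero at the start; "torque": the same for the moment, N m; "width": opening from 0.0 (shut) to 1.0 (fully open).
Only numpy, scipy, OpenCV 4.12 (cv2) and the standard library are available. Lean on these libraries where they do the work, as an engineer would, in place of code of your own. Each camera call takes 0.05 s, during which the arm holds its last target.

### The job

Release the child lock of the portable hob and start it: with one fingertip on each of the two yellow keys, press both fully down together, keep both down for at least two seconds, then let both come up. After that, press the green key fully down with a fingertip, let it up and move clear. Leave the red key alone, and do not lift, shift or knock over the pan, the cup or any of the other things.

Things in the scene. Friction and masses are not known exactly. Their poses are not given: they have to be found in the camera images.
- hob: fixed white portable cooking hob, 360 mm deep (its own x), 300 mm wide (its own y), 60 mm high with a black glass top; origin at the centre of its underside on the bench. Its front strip, at its -x edge nearest the robot, is level and carries four keys in one row along the hob's y, all 145 mm in front of the origin: from its left (+y) to its right, yellow, yellow, red, green, 70 mm apart centre to centre
- lock_left_top (a point): left yellow lock key, a square pad 26 mm (hob x) by 28 mm (hob y). This point is the centre of the key's top face, 10 mm above the hob's front strip and 70 mm above the bench when the key is up; it sinks with the key.
- lock_right_top (a point): right yellow lock key, a pad like the left one; 70 mm from it centre to centre, so the near edges of the pair are 42 mm apart and the far edges 98 mm. This point is the centre of the key's top face, 10 mm above the hob's front strip and 70 mm above the bench when the key is up; it sinks with the key.
- start_top (a point): green start key, round, 28 mm across, at the right end of the row. This point is the centre of the key's top face, 10 mm above the hob's front strip and 70 mm above the bench when the key is up; it sinks with the key.
- stop_top (a point): red stop key, round, 28 mm across, between the right yellow key and the green key; leave it alone. This point is the centre of the key's top face, 10 mm above the hob's front strip and 70 mm above the bench when the key is up; it sinks with the key.
- lock_left (a joint): how far the left yellow key is pressed: 0 = up, 0.006 m = fully down; sprung, about 1 N to start moving and 4 N to reach the bottom; counts as down from 0.004 m; springs back by itself
- lock_right (a joint): how far the right yellow key is pressed: 0 = up, 0.006 m = fully down; sprung, about 1 N to start moving and 4 N to reach the bottom; counts as down from 0.004 m; springs back by itself
- start (a joint): how far the green start key is pressed: 0 = up, 0.006 m = fully down; sprung, about 1 N to start moving and 4 N to reach the bottom; counts as down from 0.004 m; springs back by itself
- stop (a joint): how far the red stop key is pressed: 0 = up, 0.006 m = fully down; sprung, about 1 N to start moving and 4 N to reach the bottom; counts as down from 0.004 m; springs back by itself
- pan: loose dark steel shallow pan with two small ears, 200 mm across, 45 mm high, standing on the black glass of the hob behind the keys; origin at the centre of its underside
- cup: loose little black silicone cup, 58 mm across, 50 mm high, on the bench in front of the hob; origin at the centre of its underside
- salt_jar: loose blue salt jar with a wooden cap, 52 mm across, 85 mm high, on the bench to the right of the hob; origin at the centre of its underside
- turntable: fixed white round plastic turntable, 310 mm across, 26 mm high, to the left of the hob; it carries three loose things; origin at the centre of its underside
- snack_box: loose lime green snack box, 110 x 80 x 49 mm, on the turntable; origin at the centre of its underside
- tumbler: loose stainless steel tumbler, 74 mm across, 115 mm high, on the turntable; origin at the centre of its underside
- clear_container: loose clear acrylic container with a latch lid, 97 x 97 x 85 mm, on the turntable; origin at the centre of its underside

How it is judged:
By the outcome, as a careful person would: the job done as asked, in the order asked, and still so for the second after the job is handed in, with the robot touching nothing.
It also fails if it takes over 48 s, if anything falls off the work surface, if the arm or the gripper's body presses on something with over 40 N, if the wrist force passes 120 N, or if a joint passes its speed limit or range.

## Working session

There is one attempt and no reset: what is moved stays moved. The work goes in short steps, Python scripts to look and compute and a tool call to move; the robot and the scene stay as the last step left them, time stands still between calls to the robot, and variables do not carry over. Pictures are saved under pics/ and viewed, and the job is handed in when it is done.

Besides the shell and the picture viewer there is one more tool, called in YAML: its name, and indented under it one key for each argument. play_rows: Moves the arm, as the interface text tells. Its arguments: {"type":"object","properties":{"motion":{"type":"array","items":{"type":"array"}},"gripper":{"type":"number"},"squeeze":{"type":"number"}},"required":["motion"]}

```bash
mkdir -p pics; ls; cat > h.py <<'E'
import numpy as np, cv2
from workcell import bot, cams
from scipy.spatial.transform import Rotation as R
def cam2world(name,p,st=None):
    c=cams.calibration(name); p=np.array(p,float)
    if name=='wrist':
        st=st or bot.read_state()
        T=np.array(c['tool_from_camera']); q=T[:3,:3]@p+T[:3,3]
        return R.from_rotvec(st['tcp_rot']).as_matrix()@q+np.array(st['tool_pos'])
    return np.array(c['R']).T@(p-np.array(c['t']))
def deproj(name,u,v,d,st=None):
    c=cams.calibration(name); K=np.array(c['mtx'])
    x,y=cv2.undistortPoints(np.array([[[u,v]]],float),K,np.array([c['k1'],0,0,0,0]))[0,0]
    return cam2world(name,[x*d,y*d,d],st)
E
python3 - <<'E'
from h import *
s=bot.read_state(); print(s)
for n in ['scene','top']:
    im,d=cams.read_camera(n); cv2.imwrite(f'pics/{n}1.png',im[:,:,::-1])
    np.save(f'{n}_d.npy',d)
    for l in ['lock_left_top','lock_right_top','stop_top','start_top','hob','cup','pan','salt_jar']:
        try:
            print(n,l,[(np.round(cam2world(n,r['xyz']),4),round(r['conf'],2)) for r in cams.mark_of(n,l)[:2]])
        except Exception as e: print(n,l,e)
E
```

```text
pics
{'time': 0.0, 'q': array([ 1.19409274e+00,  2.64767215e-01,  1.60540844e+00, -2.73371254e-06,
        1.27368723e+00, -3.68681921e-02]), 'joint_vel': array([ 0.00067139,  0.00043961,  0.00096093, -0.00040297,  0.00085778,
       -0.0016917 ]), 'joint_torque': array([ 2.47493677e-03, -5.15117991e+01, -3.67309785e+01, -6.64991603e-05,
        1.29072263e-02, -2.43746092e-05]), 'tool_pos': array([0.22470731, 0.63570984, 0.22993395]), 'tcp_rot': array([-1.35229653, -0.95392109,  0.95706429]), 'wrist_force': array([-0.64560559,  0.70090386, -1.22082395]), 'torque': array([-0.00534592,  0.04671087, -0.01372105]), 'width': 1.0035382250215426}
scene lock_left_top [(array([0.5292, 0.0885, 0.0684]), 0.55), (array([0.4495, 0.3867, 0.0282]), 0.38)]
scene lock_right_top [(array([0.5119, 0.0218, 0.073 ]), 0.62)]
scene stop_top [(array([ 0.4996, -0.0433,  0.0723]), 0.36), (array([0.5898, 0.3604, 0.0262]), 0.23)]
scene start_top [(array([ 0.4886, -0.1129,  0.0724]), 0.56)]
scene hob [(array([ 0.6511, -0.0437,  0.0014]), 0.8)]
scene cup [(array([ 0.4452,  0.1079, -0.0005]), 0.78)]
scene pan [(array([ 0.6983, -0.0395,  0.0608]), 0.63)]
scene salt_jar [(array([ 0.4982, -0.263 ,  0.0017]), 0.83), (array([ 0.4984, -0.0438,  0.0733]), 0.51)]
top lock_left_top [(array([0.5263, 0.0915, 0.0697]), 0.68), (array([ 0.4952, -0.2592,  0.0016]), 0.53)]
top lock_right_top [(array([0.5153, 0.0268, 0.0682]), 0.41)]
top stop_top [(array([ 0.5032, -0.0396,  0.0724]), 0.48), (array([ 0.6489, -0.0407,  0.0028]), 0.36)]
top start_top [(array([ 4.964e-01, -2.614e-01,  2.000e-04]), 0.37)]
top hob [(array([ 6.487e-01, -4.180e-02, -6.000e-04]), 0.91)]
top cup [(array([0.4365, 0.1144, 0.0011]), 0.86), (array([0.5181, 0.0268, 0.0683]), 0.23)]
top pan [(array([ 0.6994, -0.0404,  0.0584]), 0.97)]
top salt_jar [(array([ 0.5023, -0.0413,  0.0709]), 0.75), (array([0.5267, 0.0928, 0.072 ]), 0.17)]
```

View pics/scene1.png

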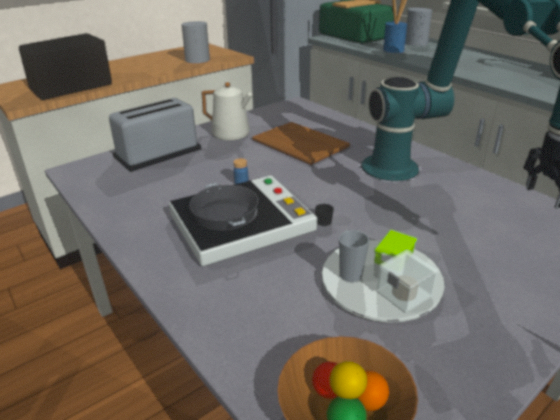

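View pics/top1.png

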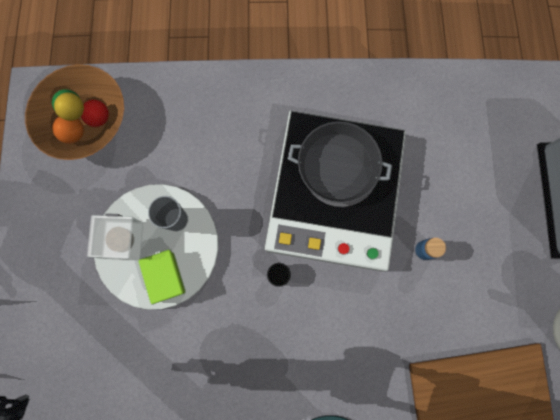

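The scene picture shows the keys from about (268,183) for green to (300,212) for the left yellow one. In the top picture, yellow is at (286,239) and (314,244), red at (343,249), green at (373,253), and the black cup at (278,274) is in front of the left yellow key. Next I'll fit the key row by colour.

```bash
cat > row.py <<'E'
from h import *
def keys(n,im,d,st=None,zref=0.07,tag=None):
    hsv=cv2.cvtColor(im,cv2.COLOR_RGB2HSV); out=[]
    for nm,lo,hi in [('y',(18,120,90),(32,255,255)),('g',(50,80,40),(90,255,255)),('r',(0,140,80),(8,255,255)),('r',(172,140,80),(180,255,255))]:
        m=cv2.inRange(hsv,lo,hi); k,lab,stt,cen=cv2.connectedComponentsWithStats(m)
        for i in range(1,k):
            if stt[i,4]<15: continue
            mm=lab==i; dd=d[mm]; dd=dd[dd>0]
            if len(dd)==0: continue
            u,v=cen[i]; p=deproj(n,u,v,float(np.median(dd)),st)
            if .04<p[2]<.1 and .4<p[0]<.65 and -.2<p[1]<.2:
                # intersect ray with z=zref
                p0=deproj(n,u,v,0.0,st); a=p-p0; q=p0+a*(zref-p0[2])/a[2]
                out.append((nm,np.round(q,4))); print(n,nm,stt[i,4],np.round([u,v],1),np.round(p,4),'ray@z',np.round(q,4))
    return out
E
python3 - <<'E'
from row import *
for n in ['scene','top']:
    im=cv2.imread(f'pics/{n}1.png')[:,:,::-1].copy(); keys(n,im,np.load(f'{n}_d.npy'))
E
```

```text
scene y 52 [288.4 200.5] [0.5179 0.0315 0.0691] ray@z [0.5188 0.0326 0.07  ]
scene y 66 [299.7 211. ] [0.5303 0.0985 0.0694] ray@z [0.5309 0.0992 0.07  ]
scene g 29 [267.8 180.9] [ 0.4923 -0.1055  0.0703] ray@z [ 0.492  -0.1059  0.07  ]
scene r 25 [277.6 190.2] [ 0.5054 -0.0373  0.0701] ray@z [ 0.5054 -0.0375  0.07  ]
top y 127 [284.9 238.3] [0.5251 0.0932 0.0684] ray@z [0.5249 0.0933 0.07  ]
top y 128 [314.  243.2] [0.5119 0.025  0.0689] ray@z [0.5118 0.025  0.07  ]
top g 90 [372.1 253.1] [ 0.4854 -0.1115  0.0686] ray@z [ 0.4853 -0.1112  0.07  ]
top r 83 [343.3 248.2] [ 0.4985 -0.0437  0.0688] ray@z [ 0.4984 -0.0436  0.07  ]
```

```bash
python3 - <<'E'
from h import *
s=bot.read_state(); M=R.from_rotvec(s['tcp_rot']).as_matrix(); print(M.round(3))
yaw=-0.19; hy=np.array([-np.sin(yaw),np.cos(yaw),0])
for sg in (1,-1):
    x=sg*hy; y=np.array([0,0,-1.]); z=np.cross(x,y); T=np.c_[x,y,z]
    rv=R.from_matrix(T@M.T).as_rotvec(); print(sg,rv,rv/(np.pi/4))
print((np.array([.52,.062,.23])-s['tool_pos'])/.4)
E
```

```text
[[ 0.333  0.    -0.943]
 [ 0.943  0.     0.333]
 [ 0.    -1.    -0.   ]]
1 [-5.12488594e-06  1.47784144e-05  1.49770832e-01] [-6.52520744e-06  1.88164616e-05  1.90694146e-01]
-1 [ 2.21486087e-05  7.68073557e-06 -2.99182182e+00] [ 2.82004845e-05  9.77941626e-06 -3.80930585e+00]
[ 0.73757731 -1.43600255 -0.00322576]
```

play_rows:
  motion:
    - [[0.02, -0.04, 0], [0, 0, 0]]
    - [[0.06, -0.12, 0], [0, 0, 0.02]]
    - [[0.12, -0.23, 0], [0, 0, 0.04]]
    - [[0.18, -0.35, 0], [0, 0, 0.06]]
    - [[0.24, -0.47, 0], [0, 0, 0.08]]
    - [[0.3, -0.59, 0], [0, 0, 0.1]]
    - [[0.35, -0.69, 0], [0, 0, 0.12]]
    - [[0.39, -0.77, 0], [0, 0, 0.15]]
    - [[0.41, -0.8, 0], [0, 0, 0.19]]
    - [[0.41, -0.8, 0], [0, 0, 0.19]]
  gripper: 0.35

```text
time: 2.15
tool_pos: [0.3893, 0.3147, 0.2314]
tcp_rot: [-1.295, -1.066, 1.065]
wrist_force: [-0.6, -0.2, 0.3]
width: 0.65
```

play_rows:
  motion:
    - [[0.02, -0.04, 0], [0, 0, 0]]
    - [[0.06, -0.12, 0], [0, 0, 0]]
    - [[0.12, -0.23, 0], [0, 0, 0]]
    - [[0.18, -0.35, 0], [0, 0, 0]]
    - [[0.24, -0.47, 0], [0, 0, 0]]
    - [[0.28, -0.56, 0], [0, 0, 0]]
    - [[0.31, -0.62, 0], [0, 0, 0]]
    - [[0.33, -0.636, 0], [0, 0, 0]]
    - [[0.33, -0.636, 0], [0, 0, 0]]
    - [[0.33, -0.636, 0], [0, 0, 0]]

```text
time: 3.4
tool_pos: [0.5205, 0.0629, 0.2311]
tcp_rot: [-1.292, -1.068, 1.069]
wrist_force: [-0.2, -0.6, -0.7]
width: 0.652
```

```bash
python3 - <<'E'
from row import *
s=bot.read_state(); print(s); print(R.from_rotvec(s['tcp_rot']).as_matrix().round(3))
im,d=cams.read_camera('wrist'); cv2.imwrite('pics/wrist1.png',im[:,:,::-1]); keys('wrist',im,d,s)
print(cams.calibration('wrist'))
im,d=cams.read_camera('top'); cv2.imwrite('pics/top2.png',im[:,:,::-1])
im,d=cams.read_camera('scene'); cv2.imwrite('pics/scene2.png',im[:,:,::-1])
E
```

```text
{'time': 3.4, 'q': array([ 7.25383649e-02, -2.19648052e-02,  1.92285020e+00,  4.06998427e-04,
        1.24129093e+00, -1.30891698e+00]), 'joint_vel': array([ 6.85656703e-03, -4.56588826e-03,  3.19550716e-03, -2.77375039e-03,
       -4.20885286e-04,  7.87245372e-05]), 'joint_torque': array([-3.77323776e-01, -3.50020230e+01, -3.65029478e+01, -2.48015730e-02,
       -1.49387622e-02,  1.16780080e-03]), 'tool_pos': array([0.52053943, 0.06292535, 0.23113129]), 'tcp_rot': array([-1.29219629, -1.06817485,  1.06859829]), 'wrist_force': array([-0.15358969, -0.62292184, -0.68425455]), 'torque': array([-0.00795406, -0.00674571, -0.02612718]), 'width': 0.6519729545523976}
[[ 0.188 -0.001 -0.982]
 [ 0.982  0.     0.188]
 [ 0.    -1.     0.001]]
wrist y 688 [247.9 196.4] [0.5142 0.0251 0.0702] ray@z [0.5142 0.0251 0.07  ]
wrist y 664 [316.  196.9] [0.5276 0.0926 0.0703] ray@z [0.5276 0.0927 0.07  ]
wrist g 574 [115.1 196.7] [ 0.4883 -0.1102  0.07  ] ray@z [ 0.4883 -0.1102  0.07  ]
wrist r 547 [180.6 196.3] [ 0.5011 -0.0423  0.0702] ray@z [ 0.5011 -0.0424  0.07  ]
{'mtx': array([[308.32081866,   0.        , 284.73640609],
       [  0.        , 308.32081866, 213.2065692 ],
       [  0.        ,   0.        ,   1.        ]]), 'k1': -0.0638739488349344, 'tool_from_camera': array([[ 9.99999909e-01,  4.27082696e-04,  1.01350621e-05,
        -1.11533430e-03],
       [ 1.07434576e-04, -2.74374669e-01,  9.61622862e-01,
        -1.43143362e-01],
       [ 4.13473289e-04, -9.61622774e-01, -2.74374690e-01,
         6.81488488e-02],
       [ 0.00000000e+00,  0.00000000e+00,  0.00000000e+00,
         1.00000000e+00]])}
```

View pics/wrist1.png

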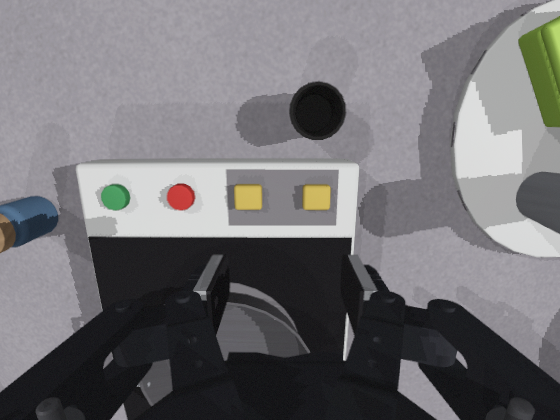

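The wrist picture shows green (115,197), red (181,196) and yellow at (248,196) and (316,197). The row is level, so the yaw is right. The fingertips are at about (213,260) and (357,260). Next I'll measure the fingertips from the wrist depth.

```bash
python3 - <<'E'
from row import *
s=bot.read_state()
im,d=cams.read_camera('wrist')
c=cams.calibration('wrist'); K=np.array(c['mtx']); T=np.array(c['tool_from_camera'])
vv,uu=np.mgrid[:420,:560]
x=cv2.undistortPoints(np.stack([uu,vv],-1).reshape(-1,1,2).astype(float),K,np.array([c['k1'],0,0,0,0])).reshape(420,560,2)
P=np.dstack([x[...,0]*d,x[...,1]*d,d])@T[:3,:3].T+T[:3,3]
m=(d>0)&(P[...,1]>-0.03)&(P[...,1]<0.02)
for side in (-1,1):
    q=P[m&(P[...,0]*side>0)]
    print(side,len(q),'ymax',q[:,1].max(),np.percentile(q[:,1],[50,95,99]))
    t=q[q[:,1]>np.percentile(q[:,1],99)-0.004]; print('tip x',np.percentile(t[:,0],[1,10,50,90,99]).round(4),'z',np.percentile(t[:,2],[1,50,99]).round(4))
    print('all x',np.percentile(q[:,0],[1,50,99]).round(4),'z',np.percentile(q[:,2],[1,50,99]).round(4))
cv2.imwrite('pics/tip.png',cv2.resize(im[230:380,170:400,::-1],None,fx=3,fy=3))
E
```

```text
-1 1026 ymax -0.004329135552487484 [-0.02059002 -0.00824741 -0.00573074]
tip x [-0.0349 -0.0311 -0.029  -0.0286 -0.0284] z [-0.0114  0.0014  0.0095]
all x [-0.0422 -0.0292 -0.0284] z [-0.0122  0.0056  0.0101]
1 1031 ymax -0.004440435332518811 [-0.02022074 -0.00826817 -0.00562903]
tip x [0.0264 0.0265 0.0267 0.0287 0.0328] z [-0.0114  0.0011  0.0094]
all x [0.0264 0.027  0.0399] z [-0.012   0.0057  0.0102]
```

View pics/tip.png

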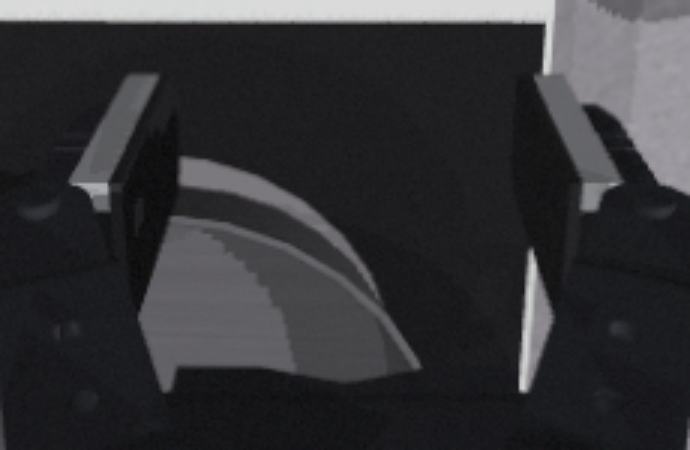

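play_rows:
  motion:
    - [[0, -0.007, -0.03], [0, 0, 0]]
    - [[0, -0.007, -0.09], [0, 0, 0]]
    - [[0, -0.007, -0.16], [0, 0, 0]]
    - [[0, -0.007, -0.23], [0, 0, 0]]
    - [[0, -0.007, -0.29], [0, 0, 0]]
    - [[0, -0.007, -0.33], [0, 0, 0]]
    - [[0, -0.007, -0.355], [0, 0, 0]]
    - [[0, -0.007, -0.37], [0, 0, 0]]
    - [[0, -0.007, -0.37], [0, 0, 0]]
    - [[0, -0.007, -0.37], [0, 0, 0]]
  gripper: 0.27

```text
time: 4.85
tool_pos: [0.5217, 0.0592, 0.0841]
tcp_rot: [-1.294, -1.069, 1.067]
wrist_force: [0.4, 0.6, -0.1]
width: 0.728
```

```bash
cat > tips.py <<'E'
from row import *
s=bot.read_state(); print(s['time'],s['tool_pos'],s['wrist_force'],s['torque'],s['width'])
im,d=cams.read_camera('wrist'); 
import sys; cv2.imwrite(sys.argv[1],im[:,:,::-1])
keys('wrist',im,d,s)
c=cams.calibration('wrist'); K=np.array(c['mtx']); T=np.array(c['tool_from_camera'])
vv,uu=np.mgrid[:420,:560]
x=cv2.undistortPoints(np.stack([uu,vv],-1).reshape(-1,1,2).astype(float),K,np.array([c['k1'],0,0,0,0])).reshape(420,560,2)
P=np.dstack([x[...,0]*d,x[...,1]*d,d])@T[:3,:3].T+T[:3,3]
hsv=cv2.cvtColor(im,cv2.COLOR_RGB2HSV); 
m=(d>0)&(P[...,1]>-0.03)&(P[...,1]<0.004)&(hsv[...,1]<90)&(abs(P[...,2])<.015)
for side in (-1,1):
    q=P[m&(P[...,0]*side>0)]
    if len(q): print(side,len(q),np.percentile(q[:,1],[50,99,100]).round(4),'x',np.percentile(q[:,0],[1,50,99]).round(4))
# key tops in tool frame
for lo,hi in [((18,120,90),(32,255,255)),((50,80,40),(90,255,255))]:
    k,lab,stt,cen=cv2.connectedComponentsWithStats(cv2.inRange(hsv,lo,hi))
    for i in range(1,k):
        if stt[i,4]>100:
            q=P[(lab==i)&(d>0)]; print('key tool-frame min/med/max x',np.percentile(q[:,0],[1,50,99]).round(4),'y',np.median(q[:,1]).round(4),'z',np.percentile(q[:,2],[1,50,99]).round(4))
E
python3 tips.py pics/wrist3.png
```

```text
4.85 [0.52171151 0.05923338 0.08408568] [ 0.43034872  0.60912761 -0.09412072] [-0.0367556   0.03533396 -0.00791015] 0.7278991770298285
wrist y 1893 [226.  247.7] [0.5119 0.0271 0.07  ] ray@z [0.5119 0.0271 0.07  ]
wrist y 1912 [344.9 247.7] [0.5243 0.0913 0.07  ] ray@z [0.5243 0.0913 0.07  ]
wrist g 784 [  9.2 248.8] [ 0.49   -0.1022  0.0674] ray@z [ 0.4895 -0.0994  0.07  ]
wrist r 1812 [103.6 249.7] [ 0.5004 -0.0417  0.0698] ray@z [ 0.5004 -0.0416  0.07  ]
-1 998 [-0.0211 -0.0077 -0.006 ] x [-0.0456 -0.0324 -0.0318]
1 996 [-0.0212 -0.0073 -0.0058] x [0.0299 0.0304 0.0434]
key tool-frame min/med/max x [-0.0486 -0.0325 -0.0218] y 0.0138 z [-0.0117  0.0043  0.0125]
key tool-frame min/med/max x [0.0203 0.0312 0.0471] y 0.0138 z [-0.0115  0.0044  0.0125]
key tool-frame min/med/max x [-0.1714 -0.1644 -0.1609] y 0.0162 z [-0.0119  0.0004  0.0123]
```

View pics/wrist3.png

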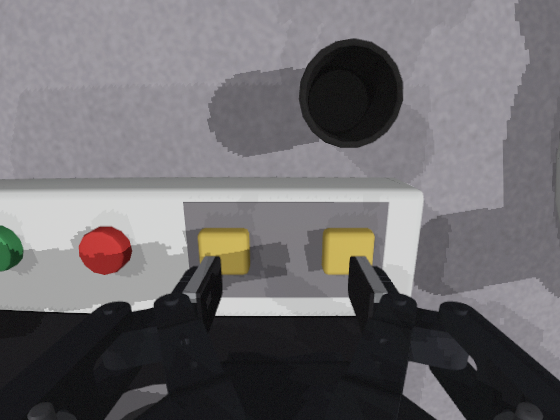

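The tips are centred over both keys in both directions, with about 19 mm of clearance. I'll press now and check the force.

play_rows:
  motion:
    - [[0, 0, -0.015], [0, 0, 0]]
    - [[0, 0, -0.03], [0, 0, 0]]
    - [[0, 0, -0.045], [0, 0, 0]]
    - [[0, 0, -0.055], [0, 0, 0]]
    - [[0, 0, -0.065], [0, 0, 0]]
    - [[0, 0, -0.065], [0, 0, 0]]

```text
time: 5.65
tool_pos: [0.5208, 0.0592, 0.0583]
tcp_rot: [-1.293, -1.067, 1.068]
wrist_force: [-5.1, -0.9, 10.1]
width: 0.732
```

```bash
python3 tips.py pics/wrist4.png
```

```text
5.65 [0.52080934 0.05917611 0.0583131 ] [-5.10445846 -0.89224598 10.0604008 ] [-0.08715706  0.84070876  0.00507428] 0.7322954963147915
wrist y 1474 [223.1 265.1] [0.5122 0.0291 0.0645] ray@z [0.5099 0.0308 0.07  ]
wrist y 1424 [349.6 264.6] [0.5237 0.0897 0.0644] ray@z [0.5208 0.089  0.07  ]
wrist r 2350 [ 75.8 270.7] [ 0.5    -0.0415  0.0697] ray@z [ 0.4999 -0.0413  0.07  ]
-1 11099 [-0.0025 -0.001   0.    ] x [-0.153  -0.0696 -0.001 ]
1 6327 [-0.0029 -0.0007  0.0007] x [0.0005 0.0334 0.0767]
key tool-frame min/med/max x [-0.0481 -0.0292 -0.0218] y -0.0059 z [-0.0129  0.0043  0.0114]
key tool-frame min/med/max x [0.0208 0.0279 0.0474] y -0.0058 z [-0.0127  0.0047  0.0114]
```

Both tops now read z = 0.0645, which is 5.6 mm down, at 10 N. I'll press 1 to 2 mm further so they bottom out, then hold.

play_rows:
  motion:
    - [[0, 0, -0.003], [0, 0, 0]]
    - [[0, 0, -0.003], [0, 0, 0]]
    - [[0, 0, -0.003], [0, 0, 0]]
    - [[0, 0, -0.003], [0, 0, 0]]
    - [[0, 0, -0.003], [0, 0, 0]]
    - [[0, 0, -0.003], [0, 0, 0]]
    - [[0, 0, -0.003], [0, 0, 0]]
    - [[0, 0, -0.003], [0, 0, 0]]
    - [[0, 0, -0.003], [0, 0, 0]]
    - [[0, 0, -0.003], [0, 0, 0]]

```text
time: 6.95
tool_pos: [0.5208, 0.0592, 0.0582]
tcp_rot: [-1.293, -1.067, 1.068]
wrist_force: [-7.9, 0.3, 17.8]
width: 0.729
```

```bash
python3 tips.py pics/wrist5.png
```

```text
6.95 [0.52081383 0.05921442 0.05820633] [-7.8844644   0.28439506 17.81386286] [-0.10705527  1.27817979  0.00647203] 0.7287664248396752
wrist y 1474 [223.  265.2] [0.5122 0.0291 0.0644] ray@z [0.5099 0.0308 0.07  ]
wrist y 1423 [349.6 264.6] [0.5236 0.0898 0.0643] ray@z [0.5207 0.089  0.07  ]
wrist r 2363 [ 75.7 270.7] [ 0.5    -0.0415  0.0697] ray@z [ 0.4998 -0.0412  0.07  ]
-1 11056 [-0.0026 -0.0011 -0.0002] x [-0.153  -0.0695 -0.001 ]
1 6332 [-0.003  -0.0008  0.0007] x [0.0005 0.0335 0.0767]
key tool-frame min/med/max x [-0.0482 -0.0291 -0.0218] y -0.0059 z [-0.0128  0.0044  0.0114]
key tool-frame min/med/max x [0.0208 0.0279 0.0472] y -0.0058 z [-0.0126  0.0048  0.0114]
```

Both keys have bottomed: the force rises to 18 N with no further travel. I'll hold this for another 2.2 s.

play_rows:
  motion:
    - [[0, 0, 0], [0, 0, 0]]
    - [[0, 0, 0], [0, 0, 0]]
    - [[0, 0, 0], [0, 0, 0]]
    - [[0, 0, 0], [0, 0, 0]]
    - [[0, 0, 0], [0, 0, 0]]
    - [[0, 0, 0], [0, 0, 0]]
    - [[0, 0, 0], [0, 0, 0]]
    - [[0, 0, 0], [0, 0, 0]]
    - [[0, 0, 0], [0, 0, 0]]
    - [[0, 0, 0], [0, 0, 0]]

```text
time: 8.25
tool_pos: [0.5208, 0.0592, 0.0582]
tcp_rot: [-1.293, -1.067, 1.068]
wrist_force: [-8.1, -1.3, 18.8]
width: 0.727
```

play_rows:
  motion:
    - [[0, 0, 0], [0, 0, 0]]
    - [[0, 0, 0], [0, 0, 0]]
    - [[0, 0, 0], [0, 0, 0]]
    - [[0, 0, 0], [0, 0, 0]]
    - [[0, 0, 0], [0, 0, 0]]
    - [[0, 0, 0], [0, 0, 0]]
    - [[0, 0, 0], [0, 0, 0]]
    - [[0, 0, 0], [0, 0, 0]]

```text
time: 9.25
tool_pos: [0.5209, 0.0592, 0.0582]
tcp_rot: [-1.293, -1.067, 1.068]
wrist_force: [-7.2, -1.0, 17.5]
width: 0.726
```

play_rows:
  motion:
    - [[0, 0, 0.02], [0, 0, 0]]
    - [[0, 0, 0.05], [0, 0, 0]]
    - [[0, 0, 0.1], [0, 0, 0]]
    - [[0, 0, 0.15], [0, 0, 0]]
    - [[0, 0, 0.18], [0, 0, 0]]
    - [[0, 0, 0.2], [0, 0, 0]]
    - [[0, 0, 0.2], [0, 0, 0]]
    - [[0, 0, 0.2], [0, 0, 0]]

```text
time: 10.25
tool_pos: [0.5204, 0.0591, 0.1353]
tcp_rot: [-1.293, -1.067, 1.068]
wrist_force: [-0.9, 0.2, 0.2]
width: 0.734
```

```bash
python3 tips.py pics/wrist6.png
```

```text
10.25 [0.52039346 0.05914644 0.13531757] [-0.86567854  0.19171572  0.16192728] [-0.00935492 -0.07092593 -0.04566126] 0.7335321289554625
wrist y 1344 [237.8 224.9] [0.5137 0.0252 0.0702] ray@z [0.5138 0.0252 0.07  ]
wrist y 1351 [334.1 224.9] [0.5267 0.0925 0.0701] ray@z [0.5267 0.0925 0.07  ]
wrist g 1149 [ 54.8 224.4] [ 0.488  -0.1093  0.0695] ray@z [ 0.4879 -0.1089  0.07  ]
wrist r 1134 [143.7 224.8] [ 0.501  -0.0419  0.0698] ray@z [ 0.5009 -0.0418  0.07  ]
-1 1027 [-0.0208 -0.0068 -0.0058] x [-0.0456 -0.0323 -0.0318]
1 1025 [-0.0209 -0.0069 -0.0055] x [0.0299 0.0304 0.0433]
key tool-frame min/med/max x [-0.0483 -0.0346 -0.0215] y 0.0649 z [-0.013   0.0001  0.0111]
key tool-frame min/med/max x [0.0207 0.034  0.0479] y 0.0649 z [-0.0129  0.0002  0.0111]
key tool-frame min/med/max x [-0.1869 -0.171  -0.1613] y 0.0653 z [-0.0132 -0.0003  0.0117]
```

Both yellow keys are back up at z = 0.070, after more than 3.5 s down. Next I'll shut the fingers and move over the green key.

play_rows:
  motion:
    - [[-0.01, -0.04, 0.01], [0, 0, 0]]
    - [[-0.025, -0.13, 0.02], [0, 0, 0]]
    - [[-0.045, -0.23, 0.02], [0, 0, 0]]
    - [[-0.06, -0.32, 0.02], [0, 0, 0]]
    - [[-0.075, -0.39, 0.01], [0, 0, 0]]
    - [[-0.081, -0.425, 0], [0, 0, 0]]
    - [[-0.081, -0.425, -0.03], [0, 0, 0]]
    - [[-0.081, -0.425, -0.07], [0, 0, 0]]
    - [[-0.081, -0.425, -0.09], [0, 0, 0]]
    - [[-0.081, -0.425, -0.09], [0, 0, 0]]
  gripper: 1.0
  squeeze: 20

```text
time: 11.55
tool_pos: [0.4877, -0.1098, 0.0987]
tcp_rot: [-1.29, -1.067, 1.069]
wrist_force: [-0.2, 0.5, -0.2]
width: -0.002
```

```bash
python3 tips.py pics/wrist7.png
```

```text
11.55 [ 0.48771677 -0.10980053  0.09866487] [-0.1848944   0.53654956 -0.19224751] [ 0.03155894  0.01538409 -0.03197078] -0.0015474503481790766
wrist y 1896 [502.  242.9] [0.5128 0.0212 0.0697] ray@z [0.5126 0.021  0.07  ]
wrist g 1220 [280.7 239.4] [ 0.4841 -0.1127  0.0699] ray@z [ 0.4841 -0.1127  0.07  ]
wrist r 1608 [394.5 243.6] [ 0.4998 -0.0459  0.0698] ray@z [ 0.4997 -0.046   0.07  ]
-1 762 [-0.0197 -0.0054 -0.0048] x [-0.0147 -0.0068 -0.0001]
1 612 [-0.0196 -0.0056 -0.0044] x [0.0003 0.0061 0.0122]
key tool-frame min/med/max x [0.1223 0.1331 0.1491] y 0.0285 z [-0.0134 -0.      0.0112]
key tool-frame min/med/max x [-0.0155 -0.0039  0.0093] y 0.0283 z [-0.0092  0.003   0.0116]
```

View pics/wrist7.png

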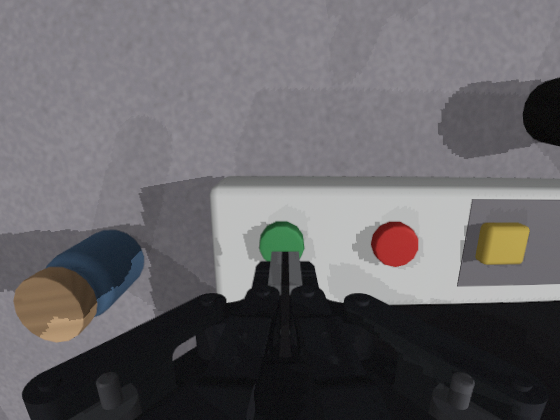

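The green key at (281,240) sits right under the shut fingertips at (285,255), with about 2 mm of sideways error. I'll correct that and press in steps.

play_rows:
  motion:
    - [[0, -0.005, -0.02], [0, 0, 0]]
    - [[0, -0.005, -0.04], [0, 0, 0]]
    - [[0, -0.005, -0.06], [0, 0, 0]]
    - [[0, -0.005, -0.075], [0, 0, 0]]
    - [[0, -0.005, -0.085], [0, 0, 0]]
    - [[0, -0.005, -0.085], [0, 0, 0]]

```text
time: 12.35
tool_pos: [0.4882, -0.1127, 0.0659]
tcp_rot: [-1.292, -1.067, 1.068]
wrist_force: [-1.8, 0.8, 2.7]
width: -0.001
```

```bash
python3 tips.py pics/wrist8.png
```

```text
12.35 [ 0.48822118 -0.11274816  0.0659471 ] [-1.81182641  0.83060896  2.70314892] [ 1.22243157e-01  3.81666986e-01 -1.73107062e-04] -0.001289404756616715
wrist y 1913 [539.6 263.4] [0.5122 0.0171 0.0691] ray@z [0.5117 0.0164 0.07  ]
wrist g 679 [287.1 249.2] [ 0.48   -0.1111  0.0655] ray@z [ 0.4781 -0.1108  0.07  ]
wrist r 2347 [421.3 264.3] [ 0.4993 -0.0463  0.0697] ray@z [ 0.4991 -0.0464  0.07  ]
-1 809 [-0.0184  0.0039  0.004 ] x [-0.0363 -0.0071 -0.0001]
1 842 [-0.0152  0.004   0.004 ] x [0.0003 0.0082 0.1391]
key tool-frame min/med/max x [0.1249 0.1312 0.1447] y -0.004 z [-0.0123  0.0008  0.0126]
key tool-frame min/med/max x [-0.0127  0.0005  0.0123] y 0.0002 z [0.0018 0.009  0.013 ]
```

play_rows:
  motion:
    - [[0, 0, -0.004], [0, 0, 0]]
    - [[0, 0, -0.008], [0, 0, 0]]
    - [[0, 0, -0.009], [0, 0, 0]]
    - [[0, 0, -0.009], [0, 0, 0]]
    - [[0, 0, -0.009], [0, 0, 0]]
    - [[0, 0, -0.009], [0, 0, 0]]

```text
time: 13.15
tool_pos: [0.4886, -0.1128, 0.0638]
tcp_rot: [-1.293, -1.068, 1.068]
wrist_force: [-6.2, 1.6, 12.9]
width: -0.001
```

```bash
python3 tips.py pics/wrist9.png
```

```text
13.15 [ 0.48860712 -0.11282969  0.06384433] [-6.21331412  1.62333218 12.89400002] [ 0.23154421  1.00668809 -0.02685955] -0.0008449955736297865
wrist y 1782 [541.2 264.5] [0.5122 0.0163 0.0691] ray@z [0.5115 0.0155 0.07  ]
wrist g 653 [287.1 249.6] [ 0.4804 -0.1112  0.0638] ray@z [ 0.4779 -0.1107  0.07  ]
wrist r 2402 [423.2 265.5] [ 0.4993 -0.0463  0.0697] ray@z [ 0.4991 -0.0464  0.07  ]
-1 3204 [0.003 0.004 0.004] x [-0.0412 -0.0227 -0.0005]
1 8504 [0.0031 0.004  0.004 ] x [0.0015 0.0526 0.133 ]
key tool-frame min/med/max x [0.1249 0.1304 0.1429] y -0.006 z [-0.0119  0.0011  0.0129]
key tool-frame min/med/max x [-0.0126  0.0005  0.0123] y -0.0 z [0.0019 0.0088 0.0133]
```

The green key has bottomed: its top is at 0.0638 with 13 N on it. I'll release it and move clear.

play_rows:
  motion:
    - [[0, 0, 0.02], [0, 0, 0]]
    - [[0, 0, 0.05], [0, 0, 0]]
    - [[0, 0, 0.12], [0, 0, 0]]
    - [[0, 0, 0.22], [0, 0, 0]]
    - [[0, 0, 0.32], [0, 0, 0]]
    - [[0, 0, 0.38], [0, 0, 0]]
    - [[0, 0, 0.4], [0, 0, 0]]
    - [[0, 0, 0.4], [0, 0, 0]]
    - [[0, 0, 0.4], [0, 0, 0]]

```text
time: 14.32
tool_pos: [0.4877, -0.1125, 0.2209]
tcp_rot: [-1.291, -1.066, 1.069]
wrist_force: [-0.8, -0.2, -0.8]
width: 0.001
```

```bash
python3 tips.py pics/wrist10.png; python3 - <<'E'
from h import *
n='top'
for n in ['top','scene']:
    im,d=cams.read_camera(n); cv2.imwrite(f'pics/{n}3.png',im[:,:,::-1])
    for l in ['cup','pan','salt_jar']:
        print(n,l,[(np.round(cam2world(n,r['xyz']),4),round(r['conf'],2)) for r in cams.mark_of(n,l)[:2]])
E
```

```text
14.325 [ 0.48766771 -0.11254795  0.22087597] [-0.82601509 -0.194711   -0.76299917] [-0.04199051 -0.04606742 -0.00508206] 0.0008777022839490345
wrist y 743 [424.1 198.5] [0.5137 0.022  0.07  ] ray@z [0.5137 0.022  0.07  ]
wrist y 717 [490.1 198.8] [0.527  0.0899 0.0697] ray@z [0.5269 0.0898 0.07  ]
wrist g 578 [285.3 198.1] [ 0.4875 -0.1131  0.0702] ray@z [ 0.4876 -0.1131  0.07  ]
wrist r 579 [355.4 198. ] [ 0.5003 -0.0456  0.0702] ray@z [ 0.5004 -0.0455  0.07  ]
-1 758 [-0.0193 -0.0055 -0.0047] x [-0.0146 -0.0068 -0.0001]
1 616 [-0.0197 -0.0057 -0.0045] x [0.0003 0.0061 0.0123]
key tool-frame min/med/max x [0.1254 0.1369 0.1513] y 0.1506 z [-0.0135 -0.0006  0.0113]
key tool-frame min/med/max x [0.1949 0.2058 0.2218] y 0.1508 z [-0.0134 -0.0007  0.0109]
key tool-frame min/med/max x [-0.0126 -0.0009  0.0119] y 0.1505 z [-0.0133 -0.0002  0.0115]
top cup [(array([0.439 , 0.1147, 0.0039]), 0.71)]
top pan [(array([ 0.6986, -0.0405,  0.0533]), 0.61), (array([0.4395, 0.1134, 0.0014]), 0.52)]
top salt_jar []
scene cup [(array([4.438e-01, 1.099e-01, 2.000e-04]), 0.8)]
scene pan [(array([ 0.6996, -0.04  ,  0.0579]), 0.96), (array([0.5898, 0.3616, 0.0298]), 0.39)]
scene salt_jar [(array([ 0.4953, -0.2621,  0.0039]), 0.71)]
```

View pics/scene3.png

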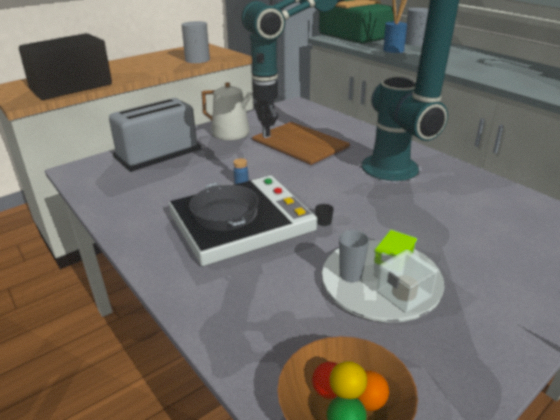

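View pics/wrist10.png

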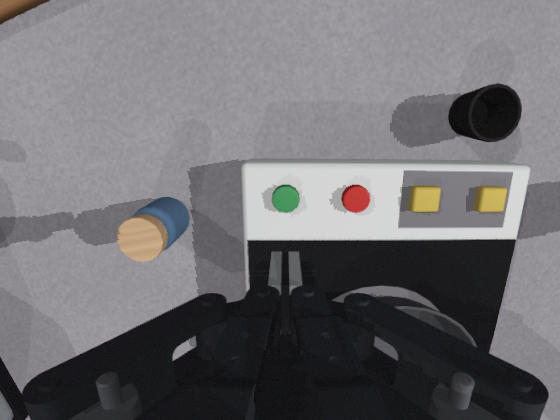

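The last pictures show all four keys up at z ≈ 0.070. The pan, cup, jar and turntable things are where they were, and the arm is clear. Handing in.

```bash
python3 -c "
from workcell import bot
print(bot.finish_job())"
```

```text
the job is handed in; nothing more can be done
None
```

The lock was released and the hob started as asked, and I handed the job in at about 14.5 s. `finish_job` reports no verdict, so these are my own checks.

- **Yellow keys:** I pressed both together with one fingertip on each. Wrist depth showed both tops about 5.6 mm down. Pressing harder (10 N to 18 N) gave almost no further travel, so I took them as fully down. They stayed down for about 3.6 s, then both read z ≈ 0.070 (up).
- **Green key:** After that I shut the fingers and pressed it with the joined tips until it bottomed, with its top at 0.064 and 13 N. It came back up to 0.070 and I moved the arm 157 mm above it.
- **Red key and other things:** The red key stayed at about 0.070 throughout. The pan and cup matched their first positions within the networks' few millimetres, and so did the salt jar in the scene camera. I checked the turntable things only by eye in the final scene picture, and they looked unmoved.
- **Checks that failed or disagreed:**
  - The last top-camera search did not find the salt jar, and the first one had put it on the red key. The scene camera placed it correctly both times.
  - The scene camera's key positions were about 7 mm off those from the top and wrist cameras. I used the wrist camera for the final alignment.

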